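Switch the parts feeder over to its other chute

TASK

The seesaw gate of the parts feeder is still set for the last batch. Rock it fully over to its other side (the yellow tabs are there to push on), then press the red thumb pad of the stop lever and keep it down until all three brass balls have run down the newly opened side into its bin, then let go so that the stop springs shut. Nothing is gripped: work the feeder with the fingers only, do not touch or lift the balls, and leave the bins and everything else on the bench where they stand.

Things in the scene. Friction and masses are not known exactly. Their poses are not given: they have to be found in the camera images.
- feeder: Fixed gravity parts feeder: grey stand, aluminium sheet. Origin on the bench under the middle of the seesaw gate; x to the back, y left, z up. A lane 25 mm wide, walls 16 mm high, comes down along x from a hopper at the back (x 180 to 265 mm, 240 mm high) to the gate's middle; its floor is 166 mm high at x = 75 mm. From each end of the gate a chute falls outwards (+y left, -y right) into a bin.
- gate (a joint): Tilt of the seesaw gate, rad: an open aluminium channel 200 mm long (along the feeder's y), 44 mm wide. +0.18: left (+y) end fully down, parts run into the left bin; -0.18: right (-y) end fully down, parts run into the right bin. It starts over on one side or the other. Pushed past level it tips over by itself the rest of the way and stays; under 1 N on a tab moves it.
- tab_left (a point): Top centre of the gate's left yellow finger tab: a plate 40 x 40 mm, 4 mm thick, in front (-x) of the channel, 80 mm left of and 42 mm before the pivot's middle. 158 mm above the bench when level, 14 mm higher when that end is raised, 14 mm lower when it is down. Turns with the gate: x to the back, y left along the channel, z up off the tab.
- tab_right (a point): The same for the right yellow finger tab, 80 mm to the right of the pivot.
- stop_lever (a joint): Angle of the dark steel stop lever across the feed lane, rad: 0 closed (its blade hangs in the lane and holds the balls back), 0.45 pressed fully down (blade lifted clear); the balls pass from about 0.35. A spring shuts it when let go; about 1.2 N on the pad starts it, about 2.4 N holds it fully down.
- stop_pad (a point): Top centre of the stop lever's red thumb pad (36 mm along x, 40 mm along y), left of the lane: 75 mm behind and 108 mm left of the feeder's origin, 211 mm above the bench when closed. It swings about a pivot along the feeder's x axis, 66 mm to its right and 13 mm lower; fully pressed it is about 30 mm lower and slopes 0.45 rad, outer edge down.
- gate_pivot (a point): Middle of the gate's pivot, 130 mm above the bench; the pivot lies along the feeder's x axis. The gate carries a brass weight above it: a lying cylinder 34 mm thick from 36 to 72 mm before this point, its top 65 mm above it, which leans to the low side and swings over with the gate.
- bin_left: Loose blue open bin under the left chute, 110 x 110 mm and 55 mm high, walls 3 mm; origin at the centre of its underside
- bin_right: The same blue bin under the right chute
- bin_left_in (a point): Centre of the left bin's inner floor
- bin_right_in (a point): Centre of the right bin's inner floor
- ball1: Loose brass ball, 20 mm diameter, about 35 g, origin at its centre; it waits in the feed track behind the stop lever's blade (first in the queue)
- ball2: Loose brass ball, 20 mm diameter, about 35 g, origin at its centre; it waits in the feed track behind the stop lever's blade (second in the queue)
- ball3: Loose brass ball, 20 mm diameter, about 35 g, origin at its centre; it waits in the feed track behind the stop lever's blade (third in the queue)
- funnel: loose brass model ship's funnel standing on end, 54 mm wide at the foot, 142 mm high; origin at the centre of its underside
- cowl: loose brass model ventilator cowl on a round foot, 34 mm wide, 96 mm high; origin at the centre of its underside
- polish: loose amber glass jar with a yellow cap, 52 mm wide, 75 mm high; origin at the centre of its underside
- dish: loose shallow white dish, 104 mm wide, 26 mm high; origin at the centre of its underside
- wrench: loose flat steel wrench, 130 mm long, lying along its x axis; origin at the middle, on the bench
- brush: loose brush with a wooden handle, 160 mm long, lying along its x axis; origin at the middle, on the bench
- gun_mount: loose model twin gun mount, cream with two thin brass barrels along +x, foot 44 mm wide, 40 mm high; origin at the centre of its underside
Things that resemble listed ones, but are neither listed nor needed, are in the scene too. Leave any brown look-alike of the bin_right alone.

How it is judged:
On the way, in this order (a step that is already met when the one before it is completed fails the run):
1. the gate is rocked fully over to the other side (((value of joint gate above 0.15 rad and distance of tab_left from where it was at the start of the episode above 0.02 m) or (value of joint gate below -0.15 rad and distance of tab_right from where it was at the start of the episode above 0.02 m))), for 0.3 s.
2. all three balls have run into the bin on the side to which the gate now leans (((value of joint gate above 0.15 rad and distance of tab_left from where it was at the start of the episode above 0.02 m and horizontal distance between each of ball1, ball2, ball3 and bin_left_in below 0.062 m and height (world z) of each of ball1, ball2, ball3 below 0.035 m) or (value of joint gate below -0.15 rad and distance of tab_right from where it was at the start of the episode above 0.02 m and horizontal distance between each of ball1, ball2, ball3 and bin_right_in below 0.062 m and height (world z) of each of ball1, ball2, ball3 below 0.035 m))), for 0.2 s.
At the end, for the whole second after the job is handed in: The gate leans fully (beyond 0.15 rad) to the side opposite to its start, all three balls lie at rest in the bin on that side, and the stop lever has sprung shut (below 0.06 rad) (((value of joint gate above 0.15 rad and distance of tab_left from where it was at the start of the episode above 0.02 m and horizontal distance between each of ball1, ball2, ball3 and bin_left_in below 0.062 m and height (world z) of each of ball1, ball2, ball3 below 0.035 m) or (value of joint gate below -0.15 rad and distance of tab_right from where it was at the start of the episode above 0.02 m and horizontal distance between each of ball1, ball2, ball3 and bin_right_in below 0.062 m and height (world z) of each of ball1, ball2, ball3 below 0.035 m)) and value of joint stop_lever below 0.06 rad and linear speed of each of ball1, ball2, ball3 below 0.03 m/s); the robot touches nothing.
It fails at once if the robot touches a ball (contact force between any of the fingers, the arm and ball1 above 0.3 N or contact force between any of the fingers, the arm and ball2 above 0.3 N or contact force between any of the fingers, the arm and ball3 above 0.3 N).
It fails at once if the feeder is pushed with the arm or the gripper's body instead of the fingers (over 5 N) (contact force between the arm and feeder above 5 N).
It fails at once if a ball or a bin is lifted (height (world z) of any of ball1, ball2, ball3 above 0.215 m or height (world z) of any of bin_left, bin_right above 0.02 m).
It fails at once if a bin is moved out of its place (more than 25 mm) (distance of any of bin_left, bin_right from where it was at the start of the episode above 0.025 m).
It fails at once if something else on the bench is moved (more than 25 mm) or knocked over (distance of any of funnel, cowl, polish, dish, wrench, brush, gun_mount from where it was at the start of the episode above 0.025 m or angle between any of funnel, cowl, polish, dish, gun_mount's own z axis and vertical above 0.5 rad).
It also fails if it takes over 35 s, if anything falls off the work surface, if the arm or the gripper's body presses on something with over 40 N, if the wrist force passes 120 N, or if a joint passes its speed limit or range.

ROBOT

A 6-joint arm with a two-finger parallel gripper is mounted at the origin on the work surface. World frame = base frame: x ahead of the robot, y to its left, z up, the work surface at z = 0. Lengths are in m, angles in rad, forces in N, time in s.
With the tool pointing down it reaches from about 0.375 to 0.975 m from the base axis. Payload 3.8 kg.
Tool frame: the origin (TCP) lies midway between the tips of the shut fingers; the grasp point (between the pads) lies 19 mm behind it; x points along the fingers, y is the direction in which the jaws open and shut, and the axes are right-handed (so a half turn about x gives the same grasp; the last joint's range is limited). The gripper opens to 88 mm and grips with 3 to 60 N. Pads are 18 mm wide; open, the fingers measure 123 mm over their backs; the gripper's body (75 mm by 187 mm) begins 45 mm behind the grasp point.
Start: joints at [-1.276, 0.264, 1.604, -0, 1.274, -0.037], TCP at [0.22, -0.638, 0.239] pointing down, gripper open.
Joint ranges: [-2.63, 2.63], [-0.94, 2.18], [0.31, 2.57], [-1.31, 4.45], [0, 2.66], [-2.55, 2.55]. Speed limits (rad/s): [2.57, 2.57, 3.14, 3.14, 3.14, 3.14].

INTERFACE

Orientations are given as a rotation vector (axis times angle).
In Python, from cell import manip, inverse_kinematics, cams, order gives the robot as it stands. Calls block until the motion is done:
- manip.move_pose(position, orientation): joint-space move of the TCP to a pose.
- manip.move_linear(position, rate=0.15, rot=None): straight line of the TCP; rot=None keeps the orientation; rate is the mean speed in m/s.
- manip.set_joints(angles): joint-space move.
- manip.set_gripper(opening, force=None): finger opening in m; force is the grip in N (None keeps the last); returns when the fingers have stopped.
- manip.dwell(seconds).
- inverse_kinematics(position, orientation): joint angles nearest the present ones, or None.
- manip.state(): the state.
- cams.capture(name): name is "scene" or "top" or "wrist"; returns a dict with "image" (480x640x3 uint8, blue, green, red), "z_map" (480x640 float32, m along the optical axis (not along the pixel's ray), 0 where there is no reading), "intrinsics" (3x3 intrinsics, pixels), "k1" (the pictures are not rectified: a ray, as slopes to the right and down, at radius r is drawn at 1 + k1 r^2 times it, then the intrinsics apply), "position" and "orientation" of the camera in the world; the wrist camera has in their place "T_tool_cam" (4x4, takes a point from camera to tool coordinates, whose origin is the TCP and whose axes are the tool frame's). Camera axes: x right, y down, z forward; pixel columns grow to the right and rows downward; lengths in m; the calibration is good to about 2 mm. A picture is of the moment at which its call begins: read the wrist's pose just before it.
A pose or a line that the arm cannot do raises manip.IKError and nothing moves.
- order.close_job(): hands the job in, once; it reports no verdict.
The state is a dict: "clock": time; "joint_pos": joint angles; "joint_velocities": joint speeds; "tau": joint torques, N m; "tool_pos": TCP position; "tcp_rot": TCP orientation; "contact_force": force on the tool from outside, world axes, zero at the start; "moment": the same for the moment, N m; "gripper_width": finger opening in m.
Only numpy, scipy, OpenCV 4.12 (cv2) and the standard library are available. Lean on these libraries where they do the work, as an engineer would, in place of code of your own. Each camera call takes 0.05 s, during which the arm holds its last target. There are 200 camera calls.

## Working session

There is one attempt and no reset: what is moved stays moved. The work goes in short steps, each a Python script; the robot and the scene stay as the last script left them, time stands still between calls to the robot, and variables do not carry over. Pictures are saved under pics/ and viewed, about 8 in all and at most 12, crops included, and the job is handed in when it is done.

```bash
mkdir -p pics; ls
cat > h.py <<'E'
import numpy as np, cv2
from scipy.spatial.transform import Rotation as R
def pose(c):
    o=np.array(c["orientation"],float)
    return np.array(c["position"],float),(o if o.shape==(3,3) else (R.from_rotvec(o) if o.size==3 else R.from_quat(o)).as_matrix())
def und(c,uv):
    K=np.array(c["intrinsics"]);uv=np.atleast_2d(uv).astype(float)
    d=np.c_[(uv[:,0]-K[0,2])/K[0,0],(uv[:,1]-K[1,2])/K[1,1]];s=d.copy()
    for _ in range(20): s=d/(1+c["k1"]*(s**2).sum(1))[:,None]
    return np.c_[s,np.ones(len(s))]
def plane(c,uv,z):
    p,M=pose(c);r=und(c,uv)@M.T
    return p+r*((z-p[2])/r[:,2])[:,None]
def depth(c,uv):
    p,M=pose(c);uv=np.atleast_2d(uv).astype(int)
    return p+(und(c,uv)*c["z_map"][uv[:,1],uv[:,0]][:,None])@M.T
E
python3 - <<'E'
from h import *
from cell import manip,cams
import pickle
print(manip.state())
for n in("scene","top"):
    c=cams.capture(n);cv2.imwrite(f"pics/{n}0.png",c["image"]);pickle.dump(c,open(n+"0.pkl","wb"))
    print(n,c["position"],c["orientation"],c["intrinsics"],c["k1"])
E
```

```text
pics
{'clock': 0.0, 'joint_pos': array([-1.27590295e+00,  2.64759867e-01,  1.60537477e+00, -3.07902677e-06,
        1.27374128e+00, -3.69006996e-02]), 'joint_velocities': array([ 0.00037413,  0.00010397,  0.00047316,  0.00164297, -0.00084315,
       -0.00042828]), 'tau': array([ 1.67662500e-03, -5.02105379e+01, -3.56874740e+01,  7.28364615e-02,
        2.93158705e-02, -1.72904652e-04]), 'tool_pos': array([ 0.21965922, -0.63748832,  0.2373831 ]), 'tcp_rot': array([ 2.0422971 ,  0.34435059, -2.04291144]), 'contact_force': array([ 0.25353045, -0.6635364 ,  0.98642387]), 'moment': array([-0.03404119,  0.00582731, -0.01645766]), 'gripper_width': 0.08808917948975811}
scene [ 1.00082097 -0.50587954  0.93011719] [-2.2869532  -0.96110921  0.34056621] [[450.23549445   0.         321.05729278]
 [  0.         450.23549445 235.47772326]
 [  0.           0.           1.        ]] -0.08376375749914633
top [ 0.50041368 -0.06532773  1.21121313] [-2.18447564  2.20213967 -0.06603298] [[561.36492294   0.         314.705732  ]
 [  0.         561.36492294 243.65417032]
 [  0.           0.           1.        ]] 0.03882663517968391
```

View pics/scene0.png

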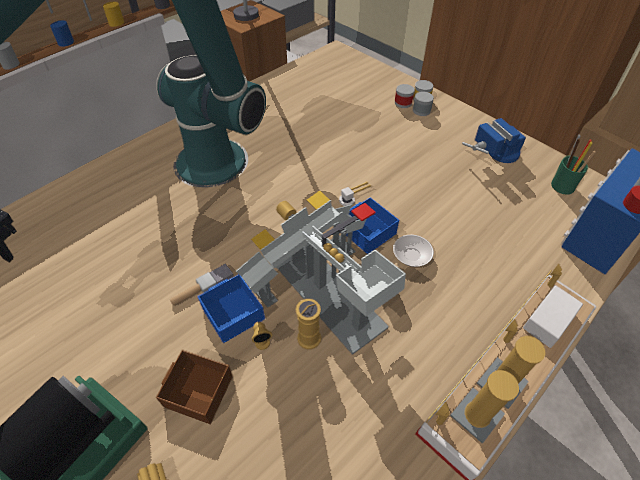

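View pics/top0.png

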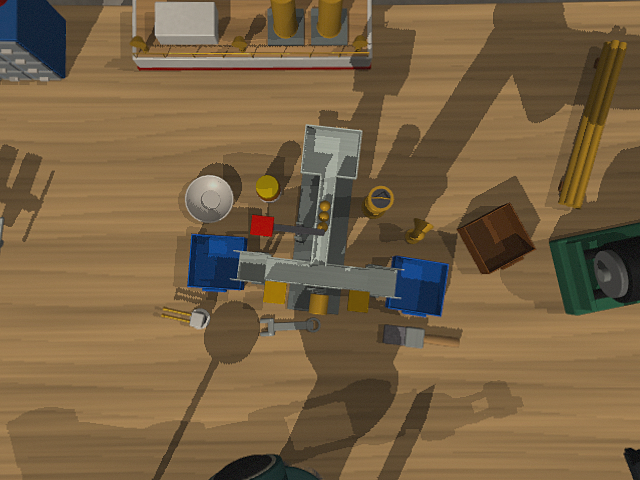

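The top view shows the feeder in the middle with its back facing +x. The red pad is near (262,226), the left tab near (275,292), the right tab near (358,301), and the weight at (318,302). Next I'll measure these from both views.

```bash
cat > meas.py <<'E'
from h import *
import pickle
C={n:pickle.load(open(n+"0.pkl","rb")) for n in("scene","top")}
def blobs(c,lo,hi,box,k=3):
    hsv=cv2.cvtColor(c["image"],cv2.COLOR_BGR2HSV);m=cv2.inRange(hsv,lo,hi)
    z=np.zeros_like(m);x0,y0,x1,y1=box;z[y0:y1,x0:x1]=m[y0:y1,x0:x1]
    n,l,s,ce=cv2.connectedComponentsWithStats(z)
    return [(s[i,4],ce[i],l==i) for i in sorted(range(1,n),key=lambda i:-s[i,4])[:k] if s[i,4]>25]
if __name__=="__main__":
    for n,box in(("scene",(240,180,400,260)),("top",(240,205,385,320))):
        c=C[n]
        for nm,lo,hi in(("yel",(20,150,90),(32,255,255)),("red",(0,180,90),(5,255,255))):
            for a,ce,m in blobs(c,lo,hi,box):
                v,u=np.nonzero(m);P=depth(c,np.c_[u,v]);P=P[P[:,2]>.05]
                q=np.median(P,0);h=c["image"][m].mean(0)
                A=np.c_[P[:,:2]-q[:2],np.ones(len(P))];pl=np.linalg.lstsq(A,P[:,2],rcond=None)[0]
                print(n,nm,a,ce.round(1),"mean",P.mean(0).round(4),"med",q.round(4),"slope",pl[:2].round(3),h.round(0))
    def tri(a,b):
        L=[]
        for n,uv in(("scene",a),("top",b)):
            p,M=pose(C[n]);d=(und(C[n],uv)@M.T)[0];L.append((p,d/np.linalg.norm(d)))
        S=sum(np.eye(3)-np.outer(d,d) for p,d in L);y=sum((np.eye(3)-np.outer(d,d))@p for p,d in L)
        x=np.linalg.solve(S,y);return x,[np.linalg.norm(np.cross(x-p,d)) for p,d in L]
    def near(n,lo,hi,box,uv): 
        return min((b[1] for b in blobs(C[n],lo,hi,box,5)),key=lambda c:np.hypot(*(c-uv)))
    Y=((20,150,90),(32,255,255));Rd=((0,180,90),(5,255,255))
    for nm,col,s,t in(("tabL",Y,(318,200),(275,292)),("tabR",Y,(263,240),(358,301)),("pad",Rd,(363,212),(262,226))):
        print(nm,tri(near("scene",*col,(240,180,400,260),s),near("top",*col,(240,205,385,320),t)))
E
python3 meas.py
```

```text
scene yel 241 [262.2 238.7] mean [ 0.4579 -0.1516  0.1506] med [ 0.4529 -0.1488  0.1439] slope [ 1.073 -0.482] [ 39. 110. 139.]
scene yel 220 [317.5 199.4] mean [0.4719 0.0074 0.1725] med [0.4722 0.0072 0.1728] slope [0.036 0.18 ] [ 66. 169. 205.]
scene red 218 [362.9 211.5] mean [0.5925 0.0277 0.2094] med [0.5941 0.0264 0.2115] slope [ 0.579 -0.465] [ 48.  53. 193.]
top yel 470 [274.4 292.1] mean [0.4719 0.0067 0.1772] med [0.4718 0.0074 0.1727] slope [ 0.915 -1.979] [ 10. 116. 157.]
top yel 414 [358.1 300.9] mean [ 0.453  -0.1494  0.1437] med [ 0.4528 -0.1494  0.1436] slope [0.012 0.214] [  9.  80. 107.]
top yel 319 [318.1 303.9] mean [ 0.4504 -0.0734  0.1952] med [ 0.4502 -0.0732  0.1925] slope [1.474 0.364] [ 28. 101. 136.]
top red 424 [261.6 225.1] mean [0.5912 0.0257 0.2211] med [0.5922 0.026  0.2116] slope [-3.566 -2.664] [ 10.  17. 162.]
tabL (array([0.47166366, 0.00705095, 0.17263552]), [np.float64(0.00014831796130938092), np.float64(0.00014831796130937433)])
tabR (array([ 0.45310549, -0.14915714,  0.14442768]), [np.float64(0.0002977561349776235), np.float64(0.0002977561349777375)])
pad (array([0.5924972 , 0.02704593, 0.20970706]), [np.float64(0.0004071280222034146), np.float64(0.00040712802220342197)])
```

Both views agree, and the pad checks the feeder frame: predicted (0.592, 0.027), measured (0.5925, 0.027). The left tab is raised (z 0.173, right tab 0.144), so I'll push the left tab down past level and the balls will go to the left bin.

```bash
cat >> h.py <<'E'
TL=np.array([.4717,.00705]);TR=np.array([.4531,-.14916])
ey=(TL-TR)/np.linalg.norm(TL-TR);ex=np.array([ey[1],-ey[0]])
O=(TL+TR)/2+.042*ex+.005*ey
def W(x,y,z): return np.r_[O+x*ex+y*ey,z]
def down(s=1):
    X=np.array([0,0,-1.]);Y=s*np.r_[ey,0];return R.from_matrix(np.c_[X,Y,np.cross(X,Y)]).as_rotvec()
E
python3 - <<'E'
from h import *
from cell import manip,cams,inverse_kinematics
print("O",O,"padpred",W(.075,.108,.211))
p=W(-.045,.085,.215)
for s in(1,-1): print(s,inverse_kinematics(p,down(s)))
s=min((1,-1),key=lambda s:abs(inverse_kinematics(p,down(s))[5]))
manip.set_gripper(0.0,10)
q=manip.state()["tool_pos"];manip.move_linear([q[0],q[1],.30],rate=.2)
manip.move_pose(W(-.045,.085,.28),down(s))
manip.move_linear(p,rate=.15)
st=manip.state();print(s,st["clock"],st["tool_pos"],st["contact_force"],st["gripper_width"])
c=cams.capture("scene");t=cams.capture("top")
cv2.imwrite("pics/a.png",cv2.resize(c["image"][140:380,160:480],(800,600)))
E
```

```text
O [ 0.50469657 -0.07105595] padpred [0.5919399  0.02731885 0.211     ]
1 [-1.32608263e-02 -1.13369535e-01  2.05262536e+00 -4.44089210e-16
  1.20233683e+00 -1.46554465e+00]
-1 [-0.01326083 -0.11336953  2.05262536  0.          1.20233683  1.676048  ]
1 4.9333 [0.47033213 0.01842608 0.21527018] [ 0.19884485 -0.09933294 -0.14260168] 0.00040561104235735493
```

View pics/a.png

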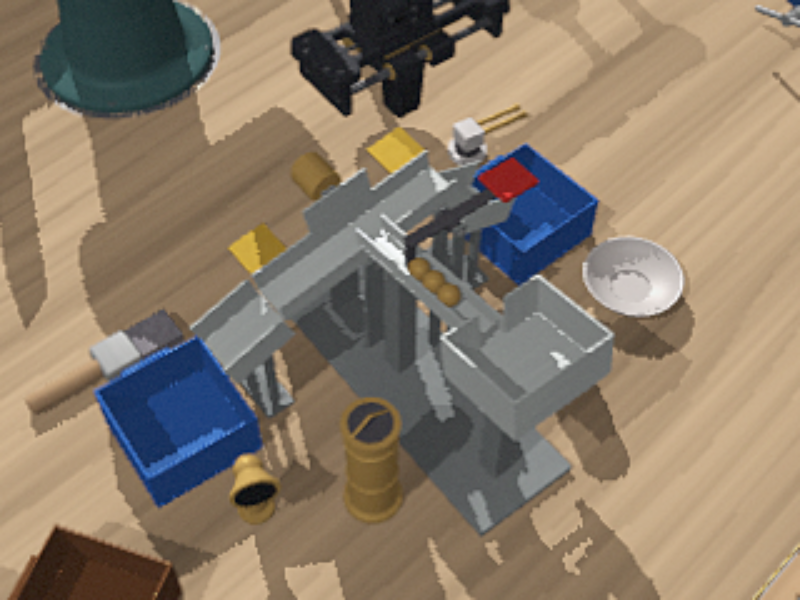

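The shut fingers (about (400,90) in the crop) hang above the raised left tab (395,150). The three balls are behind the blade, and the gripper is clear of the weight and lever. I'll push now.

Run:
```python
from h import *
from cell import manip,cams
for z,r in((.176,.15),(.160,.05),(.152,.05),(.147,.05)):
    manip.move_linear(W(-.045,.085,z),rate=r);st=manip.state();print(z,st["clock"],st["tool_pos"][2],st["contact_force"].round(2))
manip.dwell(.4)
manip.move_linear(W(-.045,.085,.27),rate=.2)
manip.move_linear(W(.075,.115,.27),rate=.2)
manip.move_linear(W(.075,.115,.225),rate=.15)
st=manip.state();print(st["clock"],st["tool_pos"],st["contact_force"].round(2))
c=cams.capture("scene");t=cams.capture("top")
for n,k,uv in(("scene",c,(262,238)),):
    hsv=cv2.cvtColor(k["image"],cv2.COLOR_BGR2HSV);m=cv2.inRange(hsv,(20,150,70),(32,255,255));m[:170]=0;m[250:]=0;m[:,:240]=0;m[:,345:]=0
    N,l,s,ce=cv2.connectedComponentsWithStats(m)
    for i in range(1,N):
        if s[i,4]>30:
            v,u=np.nonzero(l==i);print(s[i,4],ce[i],np.median(depth(k,np.c_[u,v]),0).round(4))
cv2.imwrite("pics/b.png",cv2.resize(c["image"][140:380,160:480],(800,600)))
```

```text
0.176 5.4417 0.17641163109697997 [0.52 0.38 0.24]
0.16 5.9083 0.1596400140922125 [-0.35  0.85 -0.31]
0.152 6.2167 0.1514570044917051 [ 0.34 -1.24  1.11]
0.147 6.4667 0.14658810597846303 [-0.28 -0.08 -0.01]
8.85 [0.59178837 0.03417895 0.22491463] [0.3 0.1 0.3]
168 [320.80357143 206.01190476] [0.4739 0.0174 0.1439]
221 [264.3438914 228.5520362] [ 0.4548 -0.1391  0.173 ]
```

View pics/b.png

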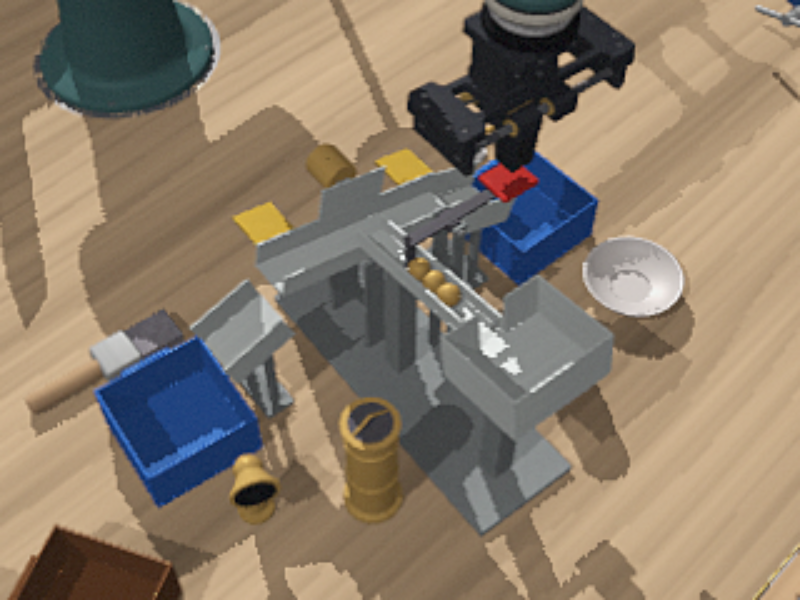

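The gate is over: the left tab is now at z 0.144 and the right at 0.173. The fingers are above the red pad (508,180) and the balls are still held back. I'll press in steps, watching the force.

Run:
```python
from h import *
from cell import manip,cams
z=.190;manip.move_linear(W(.075,.115,z),rate=.1)
while True:
    st=manip.state();f=np.mean([st["contact_force"][2]]+[(manip.dwell(.03),manip.state()["contact_force"][2])[1] for _ in range(4)])
    print(round(z,4),round(st["clock"],2),round(st["tool_pos"][2],4),round(f,2))
    if f>6 or z<.1815: break
    z-=.002;manip.move_linear(W(.075,.115,z),rate=.05)
for i in range(3):
    manip.dwell(.5);c=cams.capture("scene")
    cv2.imwrite(f"pics/c{i}.png",c["image"])
print(manip.state()["clock"],manip.state()["contact_force"])
cv2.imwrite("pics/c.png",cv2.resize(c["image"][140:380,160:480],(800,600)))
```

```text
0.19 9.45 0.1899 1.53
0.188 9.83 0.1883 1.4
0.186 10.22 0.186 1.91
0.184 10.6 0.1838 1.67
0.182 10.98 0.182 1.83
0.18 11.37 0.1814 8.09
13.15 [-2.02700418 -0.25603312  7.82449603]
```

View pics/c.png

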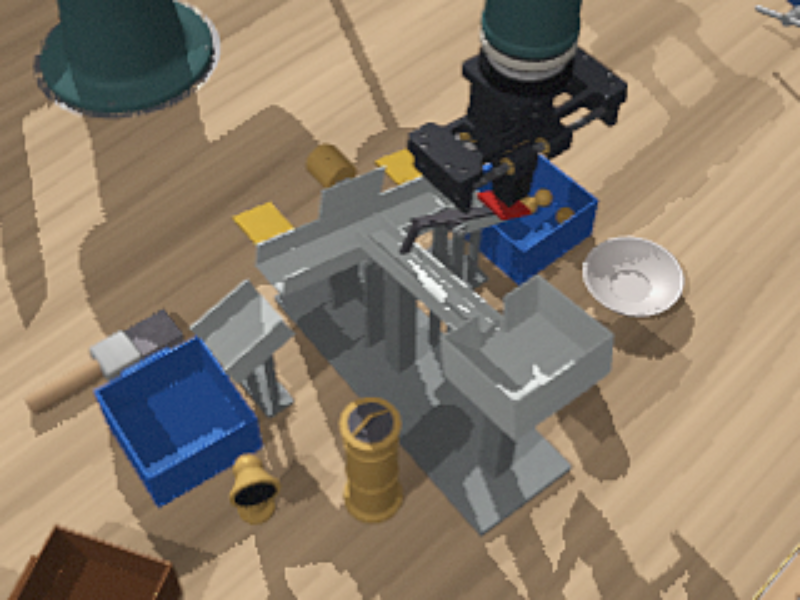

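The lever is fully down (8 N at the end stop), the lane is empty, and three balls are visible in the left bin near (545,200), (530,205) and (565,215). I'll release, back off and check.

Run:
```python
from h import *
from cell import manip,cams
manip.dwell(.7)
manip.move_linear(W(.075,.115,.30),rate=.15)
manip.move_linear(W(-.09,-.06,.33),rate=.25)
manip.dwell(.5)
st=manip.state();print(st["clock"],st["tool_pos"],st["contact_force"].round(2))
c=cams.capture("scene");t=cams.capture("top")
for nm,k,box in(("scene",c,(345,190,402,262)),("top",t,(188,230,250,295))):
    hsv=cv2.cvtColor(k["image"],cv2.COLOR_BGR2HSV)
    x0,y0,x1,y1=box
    for q,lo,hi in(("brass",(12,90,50),(30,255,255)),("red",(0,180,90),(5,255,255))):
        m=cv2.inRange(hsv,lo,hi);z=np.zeros_like(m)
        if q=="red": x0,y0,x1,y1=(240,180,400,260)
        z[y0:y1,x0:x1]=m[y0:y1,x0:x1]
        N,l,s,ce=cv2.connectedComponentsWithStats(z)
        for i in range(1,N):
            if s[i,4]>10:
                v,u=np.nonzero(l==i);print(nm,q,s[i,4],ce[i].round(1),np.median(depth(k,np.c_[u,v]),0).round(4))
a=cv2.resize(c["image"][150:300,240:440],(400,300));b=cv2.resize(t["image"][150:330,160:400],(400,300))
cv2.imwrite("pics/d.png",np.hstack([a,b]))
```

```text
16.4167 [ 0.40836111 -0.11983472  0.32989562] [ 0.17  0.09 -0.21]
scene brass 19 [356.4 191. ] [0.4269 0.2086 0.0336]
scene brass 33 [358.7 200.4] [0.4374 0.2028 0.0015]
scene brass 26 [388.3 209.8] [0.5221 0.2378 0.001 ]
scene brass 71 [373.9 220.1] [0.5273 0.1685 0.0188]
scene brass 27 [385.1 225.2] [0.5611 0.1716 0.0213]
scene brass 177 [389.  248.4] [0.6046 0.1254 0.0007]
scene brass 114 [357.4 252.3] [0.563  0.0672 0.0007]
scene red 219 [362.9 211.5] [0.5939 0.0263 0.2116]
top brass 415 [220.1 235. ] [5.951e-01 1.297e-01 5.000e-04]
top brass 65 [200.1 248.9] [0.5597 0.1739 0.0207]
top brass 124 [203.3 265.8] [0.5238 0.1679 0.0211]
top brass 317 [220.8 291.1] [0.4683 0.1247 0.0007]
top red 434 [261.6 225.3] [0.5921 0.026  0.2115]
```

View pics/d.png

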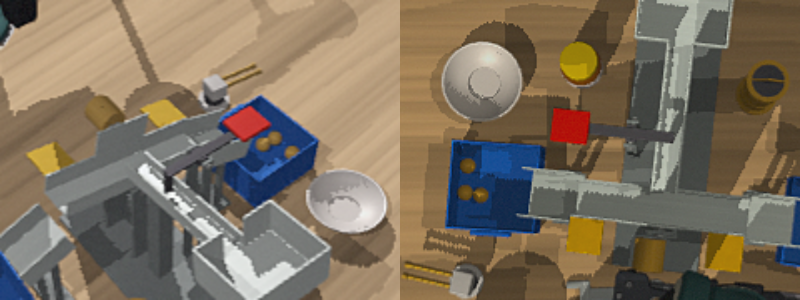

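All three balls are at rest on the left bin floor, the stop is shut (pad back at z 0.2115), and the robot is clear of everything.

```bash
python3 -c "
from cell import order
print(order.close_job())"
```

```text
the job is handed in; nothing more can be done
None
```

The job is done and handed in at about 16.5 s on the robot's clock; closing it returned no verdict.

**What I did:**
- The gate started leaning right. I pushed the raised left tab down past level with the shut fingers, and the gate tipped the rest of the way over by itself.
- I pressed the red pad to its end stop (about 8 N on the pad) and held it until all three balls had run out. Then I let go and backed off to a clear position.

**Last checks:**
- **Gate:** after the push, the left tab stood at z 0.144 and the right at 0.173, the reverse of the start. The gate still leaned left in the last picture.
- **Balls:** all three lie in the left bin in both final views. Depth on them reads about 0.02 m.
- **Stop lever:** the pad is back at z 0.2115, where it stood at the start, so the stop is shut.
- **Robot:** the measured contact force is about zero.
- **Bench items:** I saw no shift in the bins and bench items in the last pictures, though I did not measure each one.

No check failed or disagreed.

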